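# Fill the jar crate and hold the spring drawbar at the mark

### The arm

A 6-joint arm with a two-finger parallel gripper is mounted at the origin on a cart in front of the work surface, level with it; the furniture and walls round the work are solid. World frame = base frame: x ahead of the robot, y to its left, z up, the work surface at z = 0. Lengths are in mm, angles in rad, forces in N, time in s.
With the tool pointing down it reaches from about 425 to 1125 mm from the base axis. Payload 14.9 kg.
Tool frame: the origin (TCP) lies between the finger pads; the fingertips stand 25 mm ahead of it and the grasp point (between the pads) lies 6 mm ahead of it (tip_reach is the distance from the TCP to the fingertips, in mm); z points along the fingers, y is the line along which they close (so a half turn about z gives the same grasp; the last joint's range is limited). The gripper opens to 91 mm and grips with 3 to 60 N. Pads are 32 mm wide; open, the fingers measure 118 mm over their backs; the gripper's body (76 mm by 178 mm) begins 60 mm behind the grasp point.
Start: joints at [-1.268, 0.379, 1.734, -0, 1.028, -0.033], TCP at [230.663, -660.918, 238.932] pointing down, gripper open.
Joint ranges: [-2.77, 2.77], [-0.74, 2.19], [0, 2.66], [-1.06, 4.2], [0.31, 2.87], [-3.08, 3.08]. Speed limits (rad/s): [1.89, 1.89, 2.39, 3.14, 3.14, 3.14].

### API

Orientations are given as a unit quaternion [w, x, y, z].
In Python, from plant import state, read_camera, calibration, sign_off, tip_reach gives the robot as it stands. The module is installed in compiled form; this text tells all that it offers.
- The arm moves only by the tool carry_out, never from a script. Its argument "moves" is a list of rows, each a list of 7 numbers: the turn, a rotation vector about the world's x, y, z normalised to -1 to 1, where 1 is pi/2 rad, then the shift along the world's x, y, z normalised to -1 to 1, where 1 is 30 cm, then the opening, from 0 (shut) to 1 (fully open). A call has 1 to 12 rows; each row is the pose to reach, as a shift and turn from the pose commanded when the call began; what a row does not reach only later rows make up. A row lasts 1/8 s, in which the tool goes at most 62.5 mm and 10.7 degrees, less where a joint would pass 70% of its speed; a pose out of reach is approached as far as the arm can. A call with a number of a shift or a turn outside -1 to 1 is refused whole. A call with a gripper value outside its range is refused whole. The fingers move at their own pace and stop on an object; the grip force is fixed at half the most. Time passes only in rows, so rows that repeat a pose let the fingers close. It gives the time, the measured TCP pose, the force, the opening and the grip force at its end, in the units of the state.
- state(): the state, without advancing time (a new reading comes with each control period).
- read_camera(name): name is "side" or "top"; returns the picture (480x640x3 uint8, red, green, blue); there is no depth.
- calibration(name): a dict with "intrinsics" (3x3 intrinsics, pixels), "extrinsics" (4x4, takes a point from world to camera coordinates). Camera axes: x right, y up, looking along -z (the intrinsics and any distortion apply to the point x, -y, -z); pixel columns grow to the right and rows downward; lengths in mm; the calibration is good to about 2 mm. A picture is of the moment at which its call begins. calibration takes no time and is no camera call.
- sign_off(): hands the job in; it is judged then, once.
The state is a dict: "clock": time; "qpos": joint angles; "dq": joint speeds; "joint_efforts": joint torques, N m; "ee_pos": TCP position; "eef_rot": TCP orientation; "contact_force": force on the tool from outside, world axes, zero at the start; "ft_torque": the same for the moment, N m; "finger_gap": opening from 0.0 (shut) to 1.0 (fully open); "grasp_force": force on a finger pad.
Only numpy, scipy, OpenCV 4.12 (cv2) and the standard library are available. Lean on these libraries where they do the work, as an engineer would, in place of code of your own. Each camera call takes 0.05 s, during which the arm holds its last target. There are 200 camera calls.

### The job

Stand the two loose small jars upright in the two free cells of the crate, one to a cell, and let go of them. Then pull the spring-return drawbar on the crate's side out by its black handle until its pointer is level with the mark on the rail, and finish still holding it there, because the crate is lifted out while the bar is held: do not let it go. Leave the jars already in the crate standing in their cells and everything else on the table where it is.

Things in the scene. Friction and masses are not known exactly. Their poses are not given: they have to be found in the camera images.
- fixture: packing fixture fixed on the table: dark steel base plate 8 mm thick with an open plywood crate of 2 x 2 cells and, on the crate's -y side, a spring-return drawbar. Origin under the crate's centre, at table height; at yaw 0 +x points away from the robot, +y to its left, z up
- crate (a point): centre of the crate, on its inner floor (13 mm above the table); axes as the fixture's. Crate 175 x 175 mm outside, walls and dividers 5 mm, wall tops 58 mm above the table; cells 80 x 80 mm inside, cell centres at x = +-42.5, y = +-42.5 mm from here. Two cells (which ones varies) already hold a jar, two are free
- pad_1: cork disc 60 mm in diameter, 2 mm thick, fixed flat on the floor of one of the two free cells, at its centre; a jar stands on it. Origin at the centre of its underside
- pad_2: the same, in the other free cell
- jar_1: small closed jar, round, white with black lid, 54 mm in diameter, 95 high, about 0.22 kg (varies); origin at the centre of its underside, z up along it; stands on the table to the robot's right at the start; to be loaded
- jar_2: small closed jar, round, white with black lid, 54 mm in diameter, 95 high, about 0.22 kg (varies); origin at the centre of its underside, z up along it; stands on the table to the robot's right at the start; to be loaded (the two are interchangeable)
- jar_3: small closed jar, round, white with black lid, 54 mm in diameter, 95 high, about 0.22 kg (varies); origin at the centre of its underside, z up along it; already stands in a cell of the crate; stays there
- jar_4: small closed jar, round, white with black lid, 54 mm in diameter, 95 high, about 0.22 kg (varies); origin at the centre of its underside, z up along it; already stands in a cell of the crate; stays there
- drawbar: steel bar in two guides; slides only along the fixture's y, from rest out towards -y by at most 65 mm. A spring always pulls it back: 6 N at rest, 1.5 N more per 10 mm; let go, it returns. Origin inside the bar under its handle, 23 mm above the table; axes as the fixture's
- handle (a point): centre of the drawbar's upright black handle, 66 mm above the table. Handle: rounded block 40 mm wide (x), 18 thick (y, the direction of pull), from 42 to 86 mm above the table on a narrow neck; fingers can close on its broad faces from above. At rest it is 72 mm outside the crate wall; the guide blocks to either side are at most 39 mm high, so fingertips higher than that pass over them. Moves with the bar
- pointer (a point): tip of the thin steel pointer (3 mm wide) that sticks out from the drawbar towards the fixture's -x; 76 mm from the handle's centre in x, at the same fixture y as the handle's centre, 29.5 mm above the table. Moves with the bar; axes as the fixture's
- mark: aluminium clip, 18 x 12 mm, fixed on the graduated grey rail along the base plate's -x edge; set somewhere between 28 and 48 mm of draw (varies). Origin at the middle of its underside, 26 mm above the table; axes as the fixture's
- mark_tip (a point): the thin tip (3 mm wide) of the clip, which points in +x towards the pointer's path: the mark. Axes as the fixture's; the pointer is at the mark when both have the same y in the fixture's frame
- big_jar: bystander: large capped jar, 90 mm across, 140 high, at the back; origin at the middle of its underside
- marker: bystander: marker pen, 135 mm long; origin at the middle of its underside
- tape: bystander: roll of masking tape lying flat, 100 mm across, 25 high; origin at the middle of its underside
There are look-alikes about, which are no part of the job. What is shaped like the jar_1 but orange, red or turquoise is not meant.

How it is judged (in metres and radians):
On the way, in this order (a step that is already met when the one before it is completed fails the run):
1. both loose jars stand upright in the two free cells, one in each, and are released ((((horizontal distance between jar_1 and pad_1 below 0.024 m and z of jar_1 in the frame of pad_1 below 0.008 m and angle between jar_1's own z axis and vertical below 0.12 rad) and (horizontal distance between jar_2 and pad_2 below 0.024 m and z of jar_2 in the frame of pad_2 below 0.008 m and angle between jar_2's own z axis and vertical below 0.12 rad)) or ((horizontal distance between jar_1 and pad_2 below 0.024 m and z of jar_1 in the frame of pad_2 below 0.008 m and angle between jar_1's own z axis and vertical below 0.12 rad) and (horizontal distance between jar_2 and pad_1 below 0.024 m and z of jar_2 in the frame of pad_1 below 0.008 m and angle between jar_2's own z axis and vertical below 0.12 rad))) and contact force between each of jar_1, jar_2 and the fingers below 0.1 N), for 0.2 s.
2. the drawbar is held by the fingers with its pointer at the mark (y of pointer in the frame of mark_tip between -0.005 and 0.005 m and contact force between the fingers and drawbar above 3 N and linear speed of drawbar below 0.01 m/s), for 0.3 s.
At the end, for the whole second after the job is handed in: Both loose jars stand upright (within 0.12 rad) on the floor of the two free cells, one in each, untouched by the fingers; the drawbar's pointer is within 5 mm of the mark along the pull, at rest, held there against its spring by the fingers (more than 3 N) (all of step 1 and all of step 2); the arm keeps its last pose, push and grip.
It fails at once if a jar already in the crate is tipped over or taken out of its cell (angle between any of jar_3, jar_4's own z axis and vertical above 0.35 rad or distance of any of jar_3, jar_4 from where it was at the start of the episode above 0.035 m).
It fails at once if a bystander is moved more than 30 mm (distance of any of big_jar, marker, tape from where it was at the start of the episode above 0.03 m).
It also fails if it takes over 70 s, if anything falls off the work surface, if the arm or the gripper's body presses on something with over 40 N, if the wrist force passes 120 N, or if a joint passes its speed limit or range.

## Working session

There is one attempt and no reset: what is moved stays moved. The work goes in short steps, Python scripts to look and compute and a tool call to move; the robot and the scene stay as the last step left them, time stands still between calls to the robot, and variables do not carry over. Pictures are saved under pics/ and viewed, at most 10 in all, crops included, and the job is handed in when it is done.

Besides the shell and the picture viewer there is one more tool, called after "Emit:" as name(argument=value, ...) on one line, values as JSON. carry_out: Moves the arm, as the interface text tells. Scaled input: -1 to 1 covers 30 cm each way for a shift and pi/2 rad each way for a turn. Its arguments: {"type":"object","properties":{"moves":{"type":"array","items":{"type":"array","items":{"type":"number"}}}},"required":["moves"]}

```bash
mkdir -p pics; python3 - <<'E'
from plant import *
import cv2
for n in("top","side"):
    cv2.imwrite(f"pics/{n}0.png",read_camera(n)[:,:,::-1]); c=calibration(n); print(n,c)
print(state())
E
```

```text
top {'intrinsics': array([[613.21120044,   0.        , 315.99218283],
       [  0.        , 613.21120044, 236.76796395],
       [  0.        ,   0.        ,   1.        ]]), 'extrinsics': array([[-2.65006180e-02, -9.99647072e-01,  1.85719435e-03,
         3.42227623e+01],
       [ 9.96137128e-01, -2.62518903e-02,  8.37953465e-02,
        -5.71962227e+02],
       [-8.37170179e-02,  4.07064871e-03,  9.96481255e-01,
        -1.61531646e+03],
       [ 0.00000000e+00,  0.00000000e+00,  0.00000000e+00,
         1.00000000e+00]])}
side {'intrinsics': array([[607.91527974,   0.        , 311.45477286],
       [  0.        , 607.91527974, 239.05484197],
       [  0.        ,   0.        ,   1.        ]]), 'extrinsics': array([[ 9.75259870e-01,  2.20991283e-01,  5.57119965e-03,
        -5.62281440e+02],
       [-1.95374206e-01,  8.49870010e-01,  4.89438336e-01,
         6.31713355e+01],
       [ 1.03426810e-01, -4.78418037e-01,  8.72020113e-01,
        -1.90721028e+03],
       [ 0.00000000e+00,  0.00000000e+00,  0.00000000e+00,
         1.00000000e+00]])}
{'clock': 0.1, 'qpos': array([-1.26831597e+00,  3.79368118e-01,  1.73471839e+00, -1.44893754e-05,
        1.02846778e+00, -3.33232362e-02]), 'dq': array([ 0.0003448 , -0.00238839, -0.00172097, -0.00010803,  0.00045513,
       -0.00158553]), 'joint_efforts': array([ 9.04603148e-04, -7.65035248e+01, -4.35296524e+01,  6.51774555e-02,
        3.98309855e-02,  2.11205850e-05]), 'ee_pos': array([ 230.54980323, -660.6020416 ,  238.34741402]), 'eef_rot': array([-4.75639887e-04,  9.85936837e-01,  1.67117691e-01, -7.06601390e-05]), 'contact_force': array([ 0.56100796,  0.32883605, -0.235092  ]), 'ft_torque': array([ 0.01167705,  0.04198608, -0.00785239]), 'grasp_force': 0.0, 'finger_gap': 0.9972078121996892}
```

View pics/top0.png

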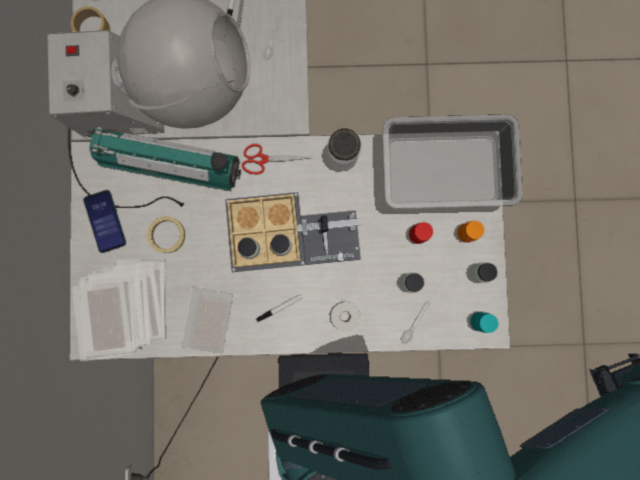

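View pics/side0.png

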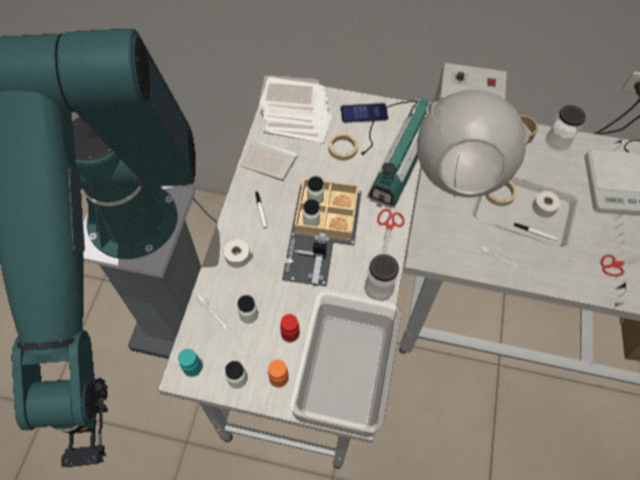

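The top view shows five small-jar shapes: black lids at (411,282) and (486,272), red at (421,232), orange at (471,231) and turquoise at (485,322). The two with black lids match the description of jar_1 and jar_2. The jars already in the crate are at (248,247) and (280,244). The free cells, with cork, are at (245,217) and (278,214). I'll confirm this in enlarged crops.

```bash
cat > h.py <<'E'
import numpy as np, cv2
from plant import *
def proj(n,P):
    c=calibration(n);E=c["extrinsics"];p=np.atleast_2d(P)@E[:3,:3].T+E[:3,3]
    p=p*[1,-1,-1];q=p@c["intrinsics"].T;return q[:,:2]/q[:,2:]
def onz(n,uv,z):
    c=calibration(n);E=c["extrinsics"];R=E[:3,:3];o=-R.T@E[:3,3]
    d=R.T@(np.linalg.inv(c["intrinsics"])@[uv[0],uv[1],1]*[1,-1,-1])
    return o+d*(z-o[2])/d[2]
def crop(n,x,y,w,h,s,img=None):
    img=read_camera(n) if img is None else img
    return cv2.resize(img[y:y+h,x:x+w,::-1],None,fx=s,fy=s,interpolation=cv2.INTER_CUBIC)
E
python3 - <<'E'
from h import *
a=crop("top",220,185,150,90,5); 
b=crop("top",390,255,110,50,2); c=crop("side",215,280,90,110,2)
cv2.imwrite("pics/fix1.png",a)
d=crop("side",280,165,90,125,4)
o=np.zeros((500,600,3),np.uint8); o[:500,:360]=d; o[:100,370:590]=b; o[110:330,370:550]=c
cv2.imwrite("pics/mix1.png",o)
for u in((411,282),(486,272)): print(onz("top",u,95).round(1))
for u in((246,301),(235,369)): print(onz("side",u,95).round(1))
E
```

```text
[ 445. -219.   95.]
[ 465.3 -410.9   95. ]
[ 443.2 -227.4   95. ]
[ 467.5 -418.    95. ]
```

View pics/fix1.png

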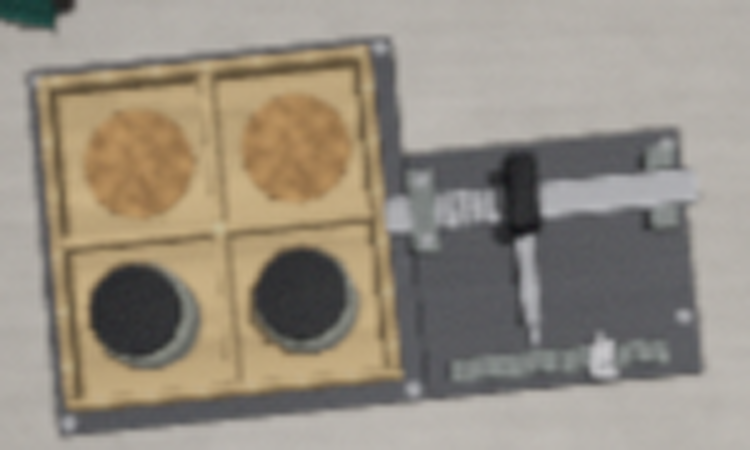

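View pics/mix1.png

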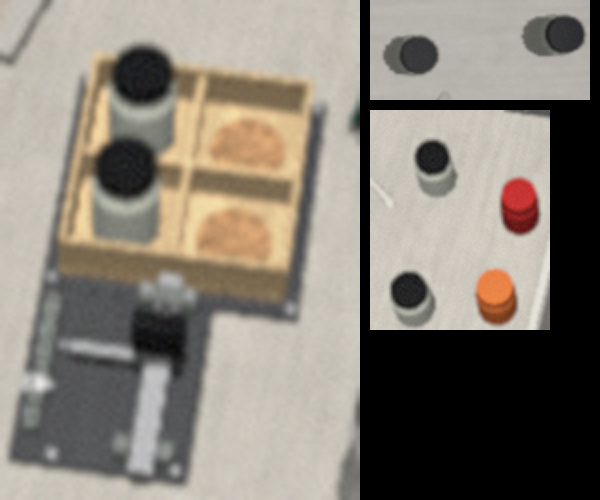

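The crops confirm it. Both loose jars (top about (414,282) and (487,272)) have white bodies and black lids. The cork pads are in the far (+x) cells, and the mark clip is right of the pointer. Next I fit the lids and the fixture pose.

```bash
cat > fit.py <<'E'
from h import *
from scipy.optimize import least_squares
def lid(n,u,r=9):
    g=read_camera(n).max(2).astype(float); u=np.array(u,int)
    m=(g<75).astype(np.uint8); k,l,s,c=cv2.connectedComponentsWithStats(m)
    i=l[u[1],u[0]]; return c[i],s[i][4]
def tri(ut,us,z0=None):
    f=lambda P:np.r_[proj("top",P)[0]-ut,proj("side",P)[0]-us]
    r=least_squares(f,[500,-100,50.]);return r.x,np.abs(r.fun).max()
C=87.5
def W(p,q): x,y,a=p;q=np.atleast_2d(q);c,s=np.cos(a),np.sin(a);return np.c_[x+c*q[:,0]-s*q[:,1],y+s*q[:,0]+c*q[:,1],q[:,2]]
if __name__=="__main__":
    for t,s in(((414,282),(246,303)),((487,272),(234,370)),((248,247),(316,184)),((280,244),(311,207))):
        a,b=lid("top",t),lid("side",s);print(a,b,*[v for v in tri(a[0],b[0])],onz("top",a[0],95)[:2],onz("side",b[0],95)[:2])
    t=lambda u:(np.array(u)+.5)/5-.5+[220,185]
    s=lambda u:(np.array(u)+.5)/4-.5+[280,165]
    pts=[("top",t((138,163)),(42.5,42.5,15)),("top",t((297,147)),(42.5,-42.5,15)),
     ("top",t((38,77)),(C,C,58)),("top",t((372,46)),(C,-C,58)),("top",t((70,408)),(-C,C,58)),("top",t((400,375)),(-C,-C,58)),
     ("side",s((247,147)),(42.5,42.5,15)),("side",s((92,55)),(-C,C,58)),("side",s((312,83)),(C,C,58)),("side",s((60,240)),(-C,-C,58)),("side",s((295,265)),(C,-C,58))]
    for ns in(("top",),("side",),("top","side")):
        P=[p for p in pts if p[0] in ns]
        r=least_squares(lambda p:np.concatenate([proj(n,W(p,q))[0]-u for n,u,q in P]),[650,100,.0],x_scale=[1,1,.01])
        print(ns,r.x,r.fun.round(1))
    p=r.x
    for nm,ut,us,z in(("pointer",t((536,340)),s((62,346)),29.5),("mark",t((600,334)),s((55,382)),29.5),("handle",t((520,165)),None,86)):
        for n,u in(("top",ut),("side",us)):
            if u is None: continue
            X=onz(n,u,z)-[p[0],p[1],0];c,sn=np.cos(p[2]),np.sin(p[2]);print(nm,n,X[0]*c+X[1]*sn,-X[0]*sn+X[1]*c)
    print(W(p,[[42.5,42.5,15],[42.5,-42.5,15]]))
E
python3 fit.py
```

```text
(array([413.57364341, 282.19767442]), np.int32(258)) (array([245.66666667, 303.36318408]), np.int32(201)) [ 442.99822131 -228.26470055   81.00635245] 0.6288462524369436 [ 444.31704871 -225.50438942] [ 444.20026361 -234.33469559]
(array([486.63568773, 271.81784387]), np.int32(269)) (array([233.9137931 , 369.90517241]), np.int32(232)) [ 464.48393328 -416.80855928   81.79742319] 0.6368103998911749 [ 465.72818426 -412.57018655] [ 465.40686251 -420.91086201]
(array([246.72619048, 246.76190476]), np.int32(252)) (array([315. , 183.5]), np.int32(162)) [544.51456525 196.32878149  95.55808508] 0.5960897847456863 [545.76267056 196.84292747] [542.73622471 195.94419752]
(array([279.70682731, 243.562249  ]), np.int32(249)) (array([311.0862069, 206.5      ]), np.int32(174)) [550.78466249 112.1344947   95.67719411] 0.43218764818971067 [551.73112665 112.50472391] [549.48449862 112.03102725]
('top',) [5.91922114e+02 1.56282001e+02 7.17012481e-02] [ 0.5 -0.   0.1  0.1  0.1  0.  -0.4 -0.2 -0.5  0.1  0.3  0.1]
('side',) [5.90366413e+02 1.54298784e+02 9.62443558e-02] [ 0.1  0.3 -0.  -0.5  0.3 -1.5  0.3  0.6 -0.7  0.9]
('top', 'side') [5.91273176e+02 1.55601504e+02 8.12148823e-02] [ 0.6  0.4  0.2  0.2  0.1  0.6 -0.5 -0.3  0.1  0.6  0.9 -0.   0.7  0.2
  0.8 -1.1  1.  -1.4  0.3 -0.1 -0.8  0.9]
pointer top -75.15870344953782 -158.51005955947636
pointer side -75.68638263115993 -162.24663493471502
mark top -75.63823458647538 -192.6990559094304
mark side -76.15585600293369 -192.95826809852397
handle top 12.415595993800162 -158.7058268342962
[[630.18525219 201.40925851  15.        ]
 [637.08093087 116.68942839  15.        ]]
```

Fixture is at about (592,156) with yaw 0.072, the pads at (631,201) and (637,117), and the jars at (443,-228) and (465,-415). The mark is at about 34 mm of draw. I start with jar_2.

Emit:
carry_out(moves=[[0,0,-0.168,0.78,0.82,0,1],[0,0,-0.168,0.78,0.82,0,1],[0,0,-0.168,0.78,0.82,0,1],[0,0,-0.168,0.78,0.82,0,1],[0,0,-0.168,0.78,0.82,0,1],[0,0,-0.168,0.78,0.82,0,1],[0,0,-0.168,0.78,0.82,0,1],[0,0,-0.168,0.78,0.82,0,1],[0,0,-0.168,0.78,0.82,-0.2,1],[0,0,-0.168,0.78,0.82,-0.3,1],[0,0,-0.168,0.78,0.82,-0.3,1],[0,0,-0.168,0.78,0.82,-0.3,1]])

```text
clock: 2.2
ee_pos: [464.8, -416.0, 150.3]
eef_rot: [0.001, 0.999, 0.036, 0.0]
contact_force: [0.4, -0.3, 0.6]
finger_gap: 0.997
grasp_force: 0.0
```

Emit:
carry_out(moves=[[0,0,0,0,0,-0.12,1],[0,0,0,0,0,-0.243,1],[0,0,0,0,0,-0.243,1],[0,0,0,0,0,-0.243,0],[0,0,0,0,0,-0.243,0],[0,0,0,0,0,-0.243,0],[0,0,0,0,0,-0.243,0],[0,0,0,0,0,-0.243,0],[0,0,0,0,0,-0.243,0],[0,0,0,0,0,-0.243,0]])

```text
clock: 3.45
ee_pos: [465.0, -415.3, 76.5]
eef_rot: [0.0, 0.999, 0.036, 0.0]
contact_force: [-0.1, -0.7, 6.1]
finger_gap: 0.574
grasp_force: 30.0
```

Emit:
carry_out(moves=[[0,0,0,0,0,0.15,0],[0,0,0,0,0,0.3,0],[0,0,0,0,0,0.5,0],[0,0,0,0.1,0.1,0.5,0],[0,0,0,0.28,0.25,0.5,0],[0,0,0,0.28,0.4,0.5,0],[0,0,0,0.28,0.6,0.5,0],[0,0,0,0.28,0.8,0.5,0],[0,0,0,0.28,1,0.5,0],[0,0,0,0.28,1,0.5,0]])

```text
clock: 4.7
ee_pos: [548.0, -111.6, 225.7]
eef_rot: [-0.0, 0.999, 0.038, -0.001]
contact_force: [0.7, -1.7, -2.1]
finger_gap: 0.579
grasp_force: 30.0
```

Emit:
carry_out(moves=[[0,0,0,0.1,0.2,0,0],[0,0,0,0.2,0.4,0,0],[0,0,0,0.275,0.6,0,0],[0,0,0,0.275,0.8,0,0],[0,0,0,0.275,1,0,0],[0,0,0,0.275,1,0,0],[0,0,0,0.275,1,0,0],[0,0,0,0.275,1,0,0]])

```text
clock: 5.7
ee_pos: [631.2, 183.6, 225.8]
eef_rot: [0.0, 0.999, 0.035, -0.0]
contact_force: [-0.2, -0.4, -1.4]
finger_gap: 0.573
grasp_force: 30.0
```

Emit:
carry_out(moves=[[0,0,0,0,0.054,0,0],[0,0,0,0,0.054,-0.15,0],[0,0,0,0,0.054,-0.25,0],[0,0,0,0,0.054,-0.25,0],[0,0,0,0,0.054,-0.25,0]])

```text
clock: 6.32
ee_pos: [631.9, 201.5, 152.3]
eef_rot: [-0.0, 0.999, 0.036, 0.001]
contact_force: [-0.3, -0.6, -1.9]
finger_gap: 0.582
grasp_force: 30.0
```

```bash
python3 - <<'E'
from h import *
o=np.zeros((500,790,3),np.uint8)
o[:500,:360]=crop("side",280,165,90,125,4); o[:360,370:770]=crop("top",220,180,100,90,4)
cv2.imwrite("pics/a1.png",o)
E
```

```text
(no output)
```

View pics/a1.png

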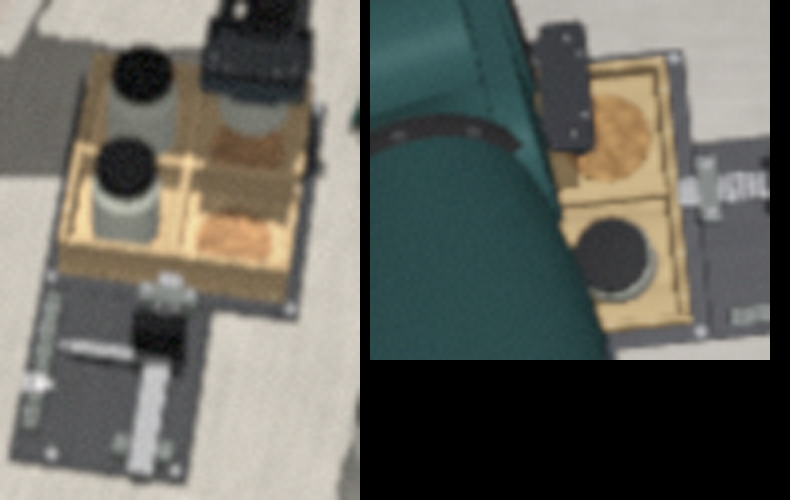

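The jar hangs over pad A (side crop about (253,115)) with its neighbours clear, so I lower and release it.

Emit:
carry_out(moves=[[0,0,0,0,0,-0.1,0],[0,0,0,0,0,-0.18,0],[0,0,0,0,0,-0.198,0],[0,0,0,0,0,-0.2,0],[0,0,0,0,0,-0.2,0]])

```text
clock: 7.05
ee_pos: [631.5, 201.3, 91.5]
eef_rot: [-0.0, 0.999, 0.036, 0.0]
contact_force: [0.2, -1.8, 0.0]
finger_gap: 0.574
grasp_force: 30.0
```

Emit:
carry_out(moves=[[0,0,0,0,0,0,0.76],[0,0,0,0,0,0,0.76],[0,0,0,0,0,0,0.76],[0,0,0,0,0,0,0.76],[0,0,0,0,0,0.1,0.76],[0,0,0,0,0,0.25,0.76],[0,0,0,0,0,0.4,0.76],[0,0,0,0,0,0.45,1]])

```text
clock: 8.05
ee_pos: [632.2, 201.6, 229.0]
eef_rot: [-0.0, 0.999, 0.036, 0.002]
contact_force: [-0.0, -0.0, 1.1]
finger_gap: 0.838
grasp_force: 0.0
```

Emit:
carry_out(moves=[[0,0,0,-0.1,-0.2,0,1],[0,0,0,-0.2,-0.4,0,1],[0,0,0,-0.25,-0.6,0,1],[0,0,0,-0.3,-0.8,0,1],[0,0,0,-0.4,-1,0,1],[0,0,0,-0.4,-1,0,1],[0,0,0,-0.4,-1,0,1]])

```text
clock: 8.93
ee_pos: [510.9, -99.0, 225.7]
eef_rot: [-0.0, 0.999, 0.035, -0.0]
contact_force: [0.5, 1.0, -0.4]
finger_gap: 0.998
grasp_force: 0.0
```

Emit:
carry_out(moves=[[0,0,0,-0.1,-0.2,0,1],[0,0,0,-0.226,-0.43,0,1],[0,0,0,-0.226,-0.43,0,1],[0,0,0,-0.226,-0.43,0,1],[0,0,0,-0.226,-0.43,-0.15,1],[0,0,0,-0.226,-0.43,-0.25,1],[0,0,0,-0.226,-0.43,-0.25,1]])

```text
clock: 9.8
ee_pos: [443.2, -225.7, 149.3]
eef_rot: [-0.001, 0.999, 0.037, -0.002]
contact_force: [0.4, 0.6, 0.5]
finger_gap: 1.003
grasp_force: 0.0
```

```bash
python3 - <<'E'
from h import *
o=np.zeros((440,800,3),np.uint8)
o[:440,:320]=crop("side",280,165,80,110,4); o[:440,330:790]=crop("side",190,230,115,110,4)
cv2.imwrite("pics/a2.png",o)
E
```

```text
(no output)
```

View pics/a2.png

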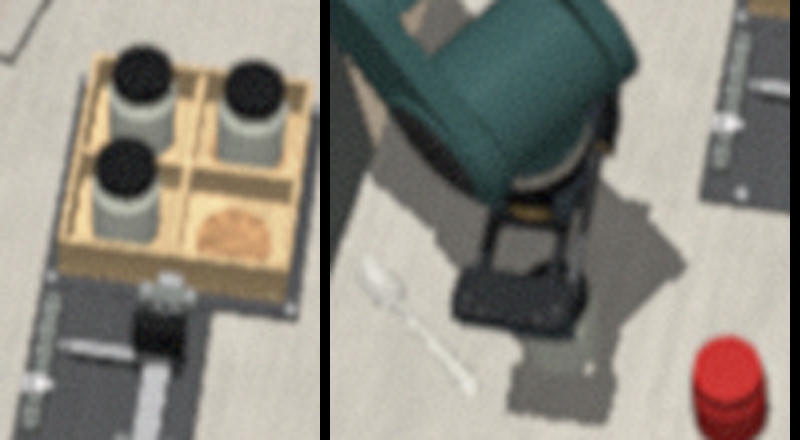

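The first jar stands upright in cell A (crop (252,120)), and the gripper is over jar_1. I grasp it now.

Emit:
carry_out(moves=[[0,0,0,0,0,-0.12,1],[0,0,0,0,0,-0.25,1],[0,0,0,0,0,-0.25,1],[0,0,0,0,0,-0.25,0],[0,0,0,0,0,-0.25,0],[0,0,0,0,0,-0.25,0],[0,0,0,0,0,-0.25,0],[0,0,0,0,0,-0.25,0],[0,0,0,0,0,-0.25,0]])

```text
clock: 11.02
ee_pos: [443.8, -228.0, 76.5]
eef_rot: [0.0, 0.999, 0.036, 0.0]
contact_force: [0.2, -0.7, 6.6]
finger_gap: 0.582
grasp_force: 30.0
```

Emit:
carry_out(moves=[[0,0,0,0,0,0.15,0],[0,0,0,0,0,0.3,0],[0,0,0,0,0,0.5,0],[0,0,0,0.1,0.15,0.5,0],[0,0,0,0.2,0.3,0.5,0],[0,0,0,0.3,0.5,0.5,0],[0,0,0,0.4,0.7,0.5,0],[0,0,0,0.5,0.9,0.5,0],[0,0,0,0.5,0.9,0.5,0],[0,0,0,0.5,0.9,0.5,0]])

```text
clock: 12.28
ee_pos: [593.1, 42.7, 225.6]
eef_rot: [0.0, 0.999, 0.037, -0.0]
contact_force: [-0.5, -0.5, -1.7]
finger_gap: 0.578
grasp_force: 30.0
```

Emit:
carry_out(moves=[[0,0,0,0.147,0.248,0,0],[0,0,0,0.147,0.248,0,0],[0,0,0,0.147,0.248,-0.1,0],[0,0,0,0.147,0.248,-0.2,0],[0,0,0,0.147,0.248,-0.3,0],[0,0,0,0.147,0.248,-0.4,0],[0,0,0,0.147,0.248,-0.445,0],[0,0,0,0.147,0.248,-0.45,0],[0,0,0,0.147,0.248,-0.45,0]])

```text
clock: 13.4
ee_pos: [637.6, 116.1, 91.5]
eef_rot: [-0.0, 0.999, 0.036, 0.0]
contact_force: [0.5, -1.1, -1.1]
finger_gap: 0.577
grasp_force: 30.0
```

Emit:
carry_out(moves=[[0,0,0,0,0,0,0.74],[0,0,0,0,0,0,0.74],[0,0,0,0,0,0,0.74],[0,0,0,0,0,0,0.74],[0,0,0,0,0,0.1,0.74],[0,0,0,0,0,0.25,0.74],[0,0,0,0,0,0.4,0.74],[0,0,0,-0.1,-0.15,0.4,0.74],[0,0,0,-0.114,-0.35,0.4,0.74],[0,0,0,-0.114,-0.4,0.4,0.74],[0,0,0,-0.114,-0.4,0.4,0.74]])

```text
clock: 14.78
ee_pos: [603.4, -3.8, 211.1]
eef_rot: [-0.0, 0.999, 0.035, 0.0]
contact_force: [-0.2, 1.2, 0.1]
finger_gap: 0.743
grasp_force: 0.0
```

```bash
python3 - <<'E'
from fit import *
p=(592,156,.072)
print("handle",W(p,[0,-159.5,86]),proj("top",W(p,[0,-159.5,86])),proj("side",W(p,[0,-159.5,86])))
o=np.zeros((500,790,3),np.uint8)
o[:500,:360]=crop("side",280,165,90,125,4); o[:360,370:770]=crop("top",220,180,100,90,4)
cv2.imwrite("pics/a3.png",o)
E
```

```text
handle [[603.4740804   -3.08675457  86.        ]] [[324.32627999 222.61574032]] [[320.41354955 244.30216069]]
```

View pics/a3.png

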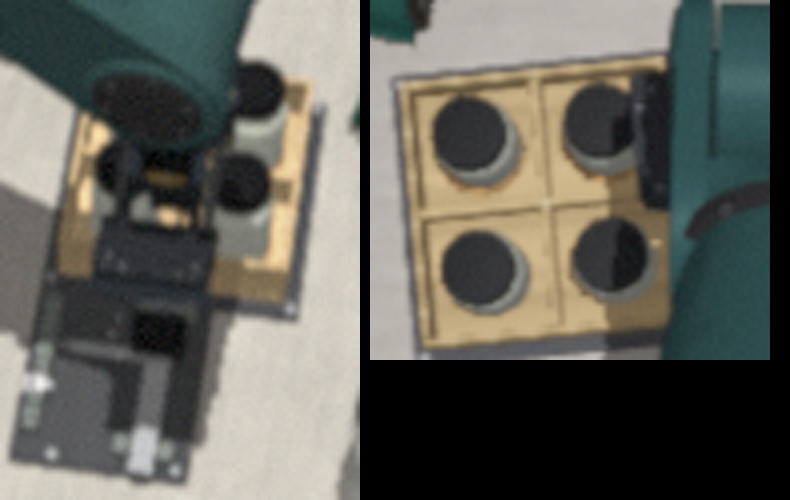

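All four jars stand upright in their cells (top crop (470,135), (602,122), (478,268) and (612,255)). The gripper is over the handle at (602,-3), so I descend and grip it.

Emit:
carry_out(moves=[[0,0,0,0,0,-0.15,0.6],[0,0,0,0,0,-0.3,0.6],[0,0,0,0,0,-0.4,0.6],[0,0,0,0,0,-0.463,0.6],[0,0,0,0,0,-0.463,0.6],[0,0,0,0,0,-0.463,0],[0,0,0,0,0,-0.463,0],[0,0,0,0,0,-0.463,0],[0,0,0,0,0,-0.463,0],[0,0,0,0,0,-0.463,0],[0,0,0,0,0,-0.463,0]])

```text
clock: 16.25
ee_pos: [603.5, -3.0, 72.6]
eef_rot: [-0.0, 0.999, 0.036, 0.0]
contact_force: [-2.1, 5.4, 6.3]
finger_gap: 0.193
grasp_force: 30.0
```

Emit:
carry_out(moves=[[0,0,0,0.002,-0.03,0,0],[0,0,0,0.004,-0.06,0,0],[0,0,0,0.006,-0.09,0,0],[0,0,0,0.008,-0.11,0,0],[0,0,0,0.008,-0.11,0,0],[0,0,0,0.008,-0.11,0,0],[0,0,0,0.008,-0.11,0,0]])

```text
clock: 17.12
ee_pos: [605.8, -35.6, 72.6]
eef_rot: [-0.0, 0.999, 0.036, 0.0]
contact_force: [-2.7, 10.2, 6.7]
finger_gap: 0.194
grasp_force: 30.0
```

```bash
python3 - <<'E'
from h import *
t=sum(read_camera("top").astype(float) for _ in range(4))/4; s=sum(read_camera("side").astype(float) for _ in range(4))/4
o=np.zeros((600,790,3),np.uint8)
o[:560,:480]=crop("side",275,225,60,70,8,s.astype(np.uint8)); o[:240,485:785]=crop("top",295,220,60,48,5,t.astype(np.uint8))
cv2.imwrite("pics/p1.png",o)
E
```

```text
(no output)
```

View pics/p1.png

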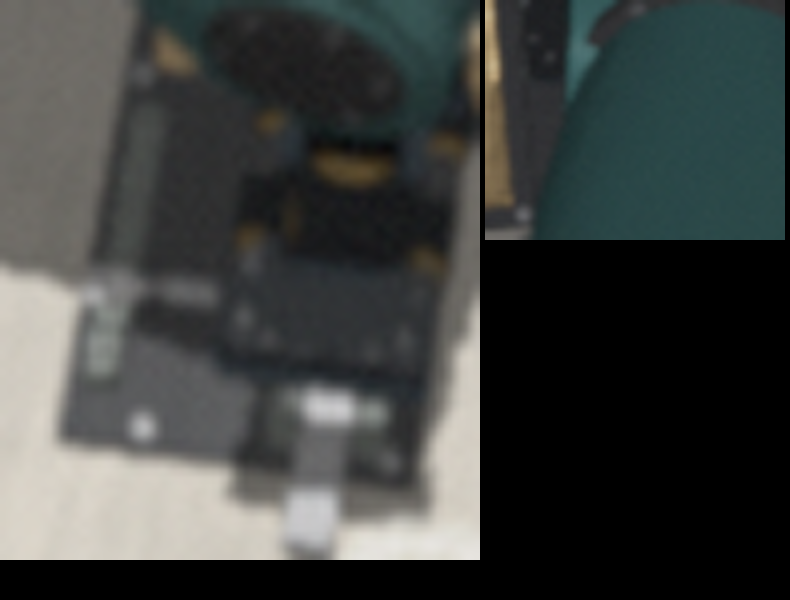

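The side view shows the pointer at crop (165–218, 290) nearly level with the mark clip at (85–140, 290). The arm hides both in the top view. I'll measure the residual from brightness profiles.

```bash
python3 - <<'E'
from fit import *
p=(592,156,.072)
s=sum(read_camera("side").astype(float) for _ in range(10))/10
g=s.mean(2); np.save("g.npy",g)
a,b,c=proj("side",W(p,[[-96,-193,29.5],[-56,-193,29.5],[-76,-203,29.5]]))
m=(a+b)/2; print("px",a,b,"slope",(b-a)[1]/(b-a)[0],"per mm y",(c-m)/10)
print("cols 284-304, rows 254-268"); np.set_printoptions(linewidth=200)
print(g[254:269,284:305].round().astype(int))
big=cv2.resize(s[250:275,280:310,::-1],None,fx=20,fy=20,interpolation=cv2.INTER_CUBIC)
cv2.imwrite("pics/p2.png",np.clip((big-40)*1.6,0,255).astype(np.uint8))
E
```

```text
px [286.50631187 258.87524204] [299.78541486 260.70681239] slope 0.13792877038794618 per mm y [-0.05612996  0.2962573 ]
cols 284-304, rows 254-268
[[108 104  88  63  56  67  72  72  67  58  49  46  50  48  48  49  48  47  48  46  46]
 [108 102  81  59  60  70  74  73  66  53  48  48  48  47  47  48  48  48  47  48  52]
 [107  99  74  56  61  70  72  71  61  53  50  47  47  48  49  47  47  47  48  46  51]
 [105  97  78  65  70  77  77  70  60  48  47  47  48  47  48  47  48  48  48  48  51]
 [104 100  93  88  90  95  91  81  63  53  49  49  52  52  52  49  50  47  48  48  50]
 [104 106 108 106 108 113 111  99  80  66  62  63  68  71  67  61  60  57  52  49  49]
 [126 128 131 126 118 121 122 114 101  83  76  81  89  92  88  84  81  74  59  50  50]
 [160 156 161 152 130 123 124 112 100  83  76  84  96  99  97  95  96  87  68  53  51]
 [181 160 160 155 130 120 118 100  77  62  58  68  81  85  87  88  89  84  66  53  52]
 [174 135 125 136 129 123 114  84  56  47  49  52  57  61  62  65  69  68  56  52  62]
 [160 113 104 127 135 130 111  75  50  46  47  46  48  47  48  50  51  52  50  55  70]
 [148 106 106 121 126 121  99  70  53  48  47  47  47  46  48  47  47  48  50  55  69]
 [137 107 119 125 125 116  92  74  67  61  54  52  49  47  48  48  47  47  50  54  63]
 [130 111 134 138 136 124  95  84  83  76  73  69  60  52  49  48  47  45  45  51  58]
 [124 111 135 136 130 122  94  86  89  89  89  84  76  68  58  56  55  49  41  42  50]]
```

View pics/p2.png

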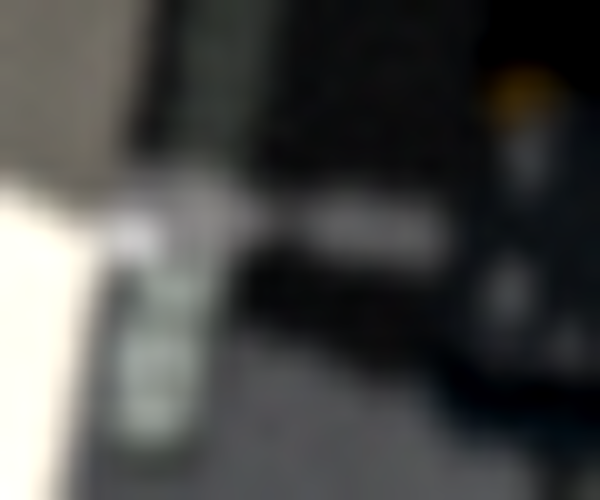

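The pointer line, extended to the mark tip's columns, lies within 0.1 px (about 0.3 mm) of the mark. The bar is held at 30 N of grip, so I hand in.

```bash
python3 -c "
from plant import *
s=state();print(s['clock'],s['ee_pos'],s['contact_force'],s['grasp_force']);print(sign_off())"
```

```text
18.025 [605.84347878 -35.56896532  72.56161498] [-1.25159802  9.98232964  6.99681242] 30.000116229057312
the job is handed in; nothing more can be done
None
```

Both loose jars stand upright and released in the two free cells. The drawbar is held with its pointer about 0.3 mm from the mark by my image measurement (limit 5 mm), and I handed the job in at 18 s; no verdict came back.

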